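Tip the pot of glass into the shaker tray and set the speed

ROBOT

A 6-joint arm with a two-finger parallel gripper is mounted at the origin on the work surface. World frame = base frame: x ahead of the robot, y to its left, z up, the work surface at z = 0. Lengths are in m, angles in rad, forces in N, time in s.
With the tool pointing down it reaches from about 0.3 to 0.85 m from the base axis. Payload 4.2 kg.
Tool frame: the origin (TCP) lies midway between the tips of the shut fingers; the grasp point (between the pads) lies 19 mm behind it; y points along the fingers, z is the direction in which the jaws open and shut, and the axes are right-handed (so a half turn about y gives the same grasp; the last joint's range is limited). The gripper opens to 91 mm and grips with 3 to 60 N. Pads are 32 mm wide; open, the fingers measure 118 mm over their backs; the gripper's body (76 mm by 178 mm) begins 60 mm behind the grasp point.
Start: joints at [-1.155, 0.32, 1.565, -0, 1.257, -0.02], TCP at [0.243, -0.521, 0.214] pointing down, gripper open.
Joint ranges: [-3.11, 3.11], [-0.84, 2.01], [0.21, 2.61], [-1.34, 4.49], [0.05, 2.63], [-2.56, 2.56]. Speed limits (rad/s): [2.57, 2.57, 3.14, 3.14, 3.14, 3.14].

INTERFACE

Orientations are given as a 3x3 rotation matrix whose columns are the frame's x, y, z axes.
In Python, from plant import bot gives the robot as it stands. Calls block until the motion is done:
- bot.goto(position, orientation): joint-space move of the TCP to a pose.
- bot.move_l(position, rot=None, speed=0.15, contact_N=None): straight line of the TCP; rot=None keeps the orientation; speed is the mean speed in m/s. With contact_N (N) it stops when the force on the tool has changed by that much, and returns True; else False.
- bot.move_joints(angles): joint-space move.
- bot.command_gripper(opening): opening from 0.0 (shut) to 1.0 (fully open); the grip force is fixed at half the most; returns when the fingers have stopped.
- bot.hold(seconds).
- bot.solve_ik(position, orientation): joint angles nearest the present ones, or None.
- bot.read_camera(name): name is "side" or "top" or "wrist"; returns (picture, depth): 384x512x3 uint8, red, green, blue; 384x512 float32, m along the optical axis (not along the pixel's ray), 0 where there is no reading.
- bot.get_calibration(name): a dict with "fx", "fy", "cx", "cy" (pixels), "pose" (4x4, takes a point from camera to world coordinates); the wrist camera has in their place "mount" (4x4, takes a point from camera to tool coordinates, whose origin is the TCP and whose axes are the tool frame's). Camera axes: x right, y down, z forward; pixel columns grow to the right and rows downward; lengths in m; the calibration is good to about 2 mm. A picture is of the moment at which its call begins: read the wrist's pose just before it. get_calibration takes no time and is no camera call.
A pose or a line that the arm cannot do raises bot.IKError and nothing moves.
- bot.hand_in(): hands the job in, once; it reports no verdict.
Readings, each from a call of its own:
- bot.read_time(): time.
- bot.read_qpos(): joint angles.
- bot.read_qvel(): joint speeds.
- bot.read_effort(): joint torques, N m.
- bot.read_eef_pos(): TCP position.
- bot.read_tool_rot(): TCP orientation.
- bot.read_force(): force on the tool from outside, world axes, zero at the start.
- bot.read_wrist_torque(): the same for the moment, N m.
- bot.read_opening(): opening from 0.0 (shut) to 1.0 (fully open).
Only numpy, scipy, OpenCV 4.12 (cv2) and the standard library are available. Lean on these libraries where they do the work, as an engineer would, in place of code of your own. Each camera call takes 0.05 s, during which the arm holds its last target.

TASK

Tip the swinging steel pot, whose lever bar is there for the purpose, so that all its glass chunks drop into the shaker tray, then stand the pot upright again. After that, turn the speed knob on the grey control box so that its pointer stands on the long mark. Leave the other things on the bench where they are.

Things in the scene. Friction and masses are not known exactly. Their poses are not given: they have to be found in the camera images.
- stand: fixed steel stand: two upright posts (10 thick, tops 210 above the bench, 197 apart over centres along its y) astride the shaker tray, carrying the pot between them. Origin on the bench midway between the posts; the pot's pivot axis runs along the stand's y, 190 above the origin; the pot pours towards the stand's +x
- pot (a joint): tilt of the pot about its pivot, rad: 0 = upright, positive = mouth tipping towards the stand's +x (over the tray); stops at -0.35 and 2.3. A stiff pivot: it stays where it is left (about 3 to 10 N at the bar to move it). It has no stop at upright
- pot_rim (a point): centre of the mouth of the pot: plain steel pot, flared, 150 across the mouth, 100 across the bottom, 90 tall, wall 3, pivot 50 above its bottom. Its z axis points out of the mouth
- pot_bar (a point): middle of the pot's push bar: round steel bar 14 thick, 76 long, parallel to the pivot (its y), 100 from it, on a lever outside the stand's -y post (robot's side), 155 from the stand's centre. Pot upright: bar is 88 behind (stand's -x) and 47 above the pivot. It swings with the pot over the top: pushing it towards the stand's +x tips the pot. Space is free round its outer 70 mm
- shaker: fixed shaker: white base with an open aluminium tray on top, under the pot and reaching out on the pouring side. Tray 270 (its x) x 170 (its y) outside, wall 4, inner floor 44 above the bench, rim 90 above the bench. Origin on the bench under the tray's centre; its axes are parallel to the stand's
- control: fixed grey control box of the shaker, 120 x 120 x 55 tall, with a round white scale on top. Origin on the bench under its centre
- knob (a joint): angle of the speed knob, rad: 0 = its pointer on the long mark, positive = clockwise from above; stops at -2.1 and 2.1. It stays where it is left
- knob_grip (a point): grip point of the knob, on its vertical axis, 80 above the bench: a bar grip 48 long (its x), 12 wide (its y), 26 tall (from 65 to 91 above the bench) on a disc 48 across; the pointer end is its -x end, with a white dot and a white pointer
- knob_pointer (a point): tip of the knob's pointer, 34 from the knob's axis
- knob_mark (a point): the long thick black mark on the scale (16 long; all other marks are thin, 6 long), 44 from the knob's axis
- chunk0: glass chunk, faceted, about 27 across and 16 thick, 20 g, at the start lying in the pot; origin at its centre
- chunk1: glass chunk, faceted, about 27 across and 16 thick, 20 g, at the start lying in the pot; origin at its centre
- chunk2: glass chunk, faceted, about 27 across and 16 thick, 20 g, at the start lying in the pot; origin at its centre
- chunk3: glass chunk, faceted, about 27 across and 16 thick, 20 g, at the start lying in the pot; origin at its centre
- chunk4: glass chunk, faceted, about 27 across and 16 thick, 20 g, at the start lying in the pot; origin at its centre
- chunk5: glass chunk, faceted, about 27 across and 16 thick, 20 g, at the start lying in the pot; origin at its centre
- flux_jar: closed round jar with a dark lid, 72 across, 62 tall; bystander; origin under its centre
- flux_brush: small brush lying on the bench; bystander
- bracket: bent sheet-steel angle, 130 x 70, 49 tall; bystander; origin under its foot's centre
- tape_roll: roll of tape lying flat, 90 across, 25 tall; bystander
- cleaner_can: tall closed can, 62 across, 190 tall; bystander; origin under its centre
- offcut_cup: white cup, 72 across, 80 tall, empty; bystander; origin under its centre
- spanner: spanner lying on the bench; bystander
There are look-alikes about, which are no part of the job. What is shaped like the control but blue is not meant.

How it is judged:
By the outcome, as a careful person would: the job done as asked, in the order asked, and still so for the second after the job is handed in, with the robot touching nothing.
It also fails if it takes over 69 s, if anything falls off the work surface, if the arm or the gripper's body presses on something with over 40 N, if the wrist force passes 120 N, or if a joint passes its speed limit or range.

## Working session

There is one attempt and no reset: what is moved stays moved. The work goes in short steps, each a Python script; the robot and the scene stay as the last script left them, time stands still between calls to the robot, and variables do not carry over. Pictures are saved under pics/ and viewed, and the job is handed in when it is done.

```bash
ls; mkdir -p pics; python3 - <<'E'
from plant import bot
import cv2,numpy as np
for n in ["side","top"]:
    im,d=bot.read_camera(n); cv2.imwrite(f"pics/{n}0.png",im[:,:,::-1]); np.savez(f"{n}0.npz",im=im,d=d)
    c=bot.get_calibration(n); print(n,c)
print(bot.read_time(),bot.read_tool_rot())
print(bot.get_calibration("wrist"))
E
```

```text
pics
side {'fx': 353.08994622251623, 'fy': 353.08994622251623, 'cx': 254.5149390438258, 'cy': 186.19218568767246, 'pose': array([[-0.9097721 , -0.30984137,  0.27624818,  0.20230987],
       [-0.41490011,  0.65766001, -0.62876165,  0.71640929],
       [ 0.01313899, -0.68664521, -0.72687394,  1.03522731],
       [ 0.        ,  0.        ,  0.        ,  1.        ]])}
top {'fx': 442.07822153004656, 'fy': 442.07822153004656, 'cx': 255.39911839348858, 'cy': 194.64249415202835, 'pose': array([[-6.50450573e-03, -9.98381933e-01,  5.64907647e-02,
         4.65838672e-01],
       [-9.99889135e-01,  5.73684602e-03, -1.37406741e-02,
         1.21097978e-03],
       [ 1.33943620e-02, -5.65738781e-02, -9.98308563e-01,
         1.41964308e+00],
       [ 0.00000000e+00,  0.00000000e+00,  0.00000000e+00,
         1.00000000e+00]])}
0.1 [[-9.06529128e-01 -6.47843955e-04  4.22142772e-01]
 [-4.22143269e-01  1.42288452e-03 -9.06528012e-01]
 [-1.33717242e-05 -9.99998778e-01 -1.56336923e-03]]
{'fx': 267.96411293887166, 'fy': 267.96411293887166, 'cx': 254.68864769279082, 'cy': 193.03499788161545, 'mount': array([[-6.84889370e-04,  9.64398321e-01,  2.64453040e-01,
        -7.40590977e-02],
       [ 2.27552228e-04, -2.64452945e-01,  9.64398563e-01,
        -1.70398821e-01],
       [ 9.99999740e-01,  7.20683203e-04, -3.83299762e-05,
        -1.89848611e-04],
       [ 0.00000000e+00,  0.00000000e+00,  0.00000000e+00,
         1.00000000e+00]])}
```

View pics/top0.png

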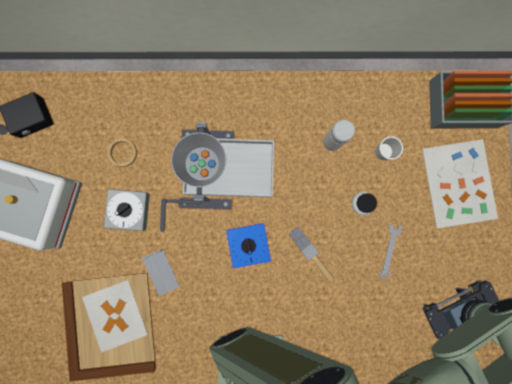

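View pics/side0.png

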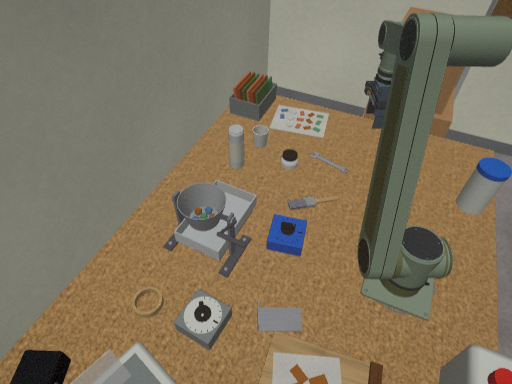

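The top view shows the pot at (200,160), the tray to its right, and the bar at (163,215). The grey box is at (126,210) and the blue look-alike at (249,246). The stand's +x is image-right, roughly world -y. Next I'll zoom in and measure.

```bash
cat > h.py <<'E'
import cv2,numpy as np
def cloud(n,im,d,c):
    v,u=np.mgrid[:384,:512]; p=np.stack([(u-c['cx'])/c['fx']*d,(v-c['cy'])/c['fy']*d,d,np.ones_like(d)],-1)
    return (p@c['pose'].T)[...,:3]
def ray(c,u,v,z,pose=None):
    P=c['pose'] if pose is None else pose
    r=P[:3,:3]@np.array([(u-c['cx'])/c['fx'],(v-c['cy'])/c['fy'],1]); o=P[:3,3]
    return o+r*(z-o[2])/r[2]
E
python3 - <<'E'
from plant import bot
from h import *
for n,b in [("top",(90,110,290,240)),("side",(150,170,260,350))]:
    f=np.load(f"{n}0.npz"); im,d=f['im'],f['d']; x0,y0,x1,y1=b
    k=4 if n=="top" else 3
    cv2.imwrite(f"pics/{n}0z.png",cv2.resize(im[y0:y1,x0:x1,::-1],None,fx=k,fy=k,interpolation=cv2.INTER_CUBIC))
c=bot.get_calibration("top");f=np.load("top0.npz");P=cloud("top",f['im'],f['d'],c)
z=P[...,2]
# tall pieces near
def rep(name,m):
    q=P[m]; print(name,len(q),q.min(0).round(3),q.max(0).round(3),q.mean(0).round(4))
v,u=np.mgrid[:384,:512]
R=lambda a,b,cc,dd:(u>=a)&(u<cc)&(v>=b)&(v<dd)
rep("bar",R(155,195,170,235)&(z>.2))
rep("leverarea",R(150,190,240,235)&(z>.15))
rep("pot",R(165,125,235,195)&(z>.2))
rep("postF",R(180,118,225,135)&(z>.19))
rep("postN",R(180,190,225,210)&(z>.19))
rep("box",R(95,180,155,240)&(z>.045)&(z<.075))
rep("knob",R(95,180,155,240)&(z>.08))
m=(R(95,180,155,240)&(z>.045)).astype(np.uint8)
r=cv2.minAreaRect(cv2.findNonZero(m));print(r)
m=(R(150,185,175,240)&(z>.2)).astype(np.uint8)
r=cv2.minAreaRect(cv2.findNonZero(m));print(r)
E
```

```text
bar 191 [0.437 0.216 0.232] [0.525 0.239 0.251] [0.4836 0.2304 0.2422]
leverarea 414 [0.437 0.001 0.161] [0.549 0.239 1.42 ] [0.5033 0.1862 0.2705]
pot 788 [0.466 0.001 0.2  ] [0.729 0.212 1.42 ] [0.6396 0.1436 0.2458]
postF 134 [0.466 0.001 0.191] [0.739 0.167 1.42 ] [0.7106 0.1311 0.2471]
postN 173 [0.466 0.001 0.19 ] [0.549 0.189 1.42 ] [0.523  0.144  0.2606]
box 1453 [0.436 0.32  0.045] [0.563 0.449 0.075] [0.4996 0.3819 0.0568]
knob 91 [0.466 0.001 0.082] [0.519 0.404 1.42 ] [0.4939 0.3208 0.3092]
((123.10655975341797, 204.827880859375), (44.72465515136719, 47.983943939208984), 5.194429397583008)
((167.0603485107422, 207.97413635253906), (13.153733253479004, 46.68400573730469), 3.3664608001708984)
```

View pics/top0z.png

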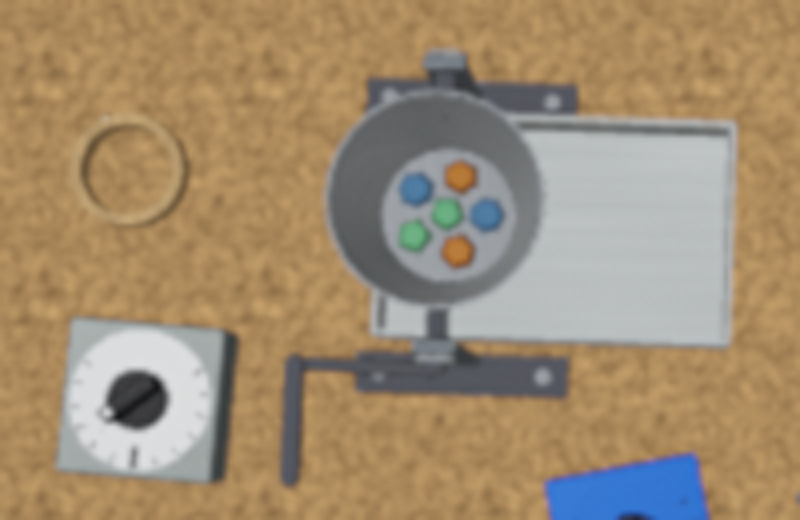

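View pics/side0z.png

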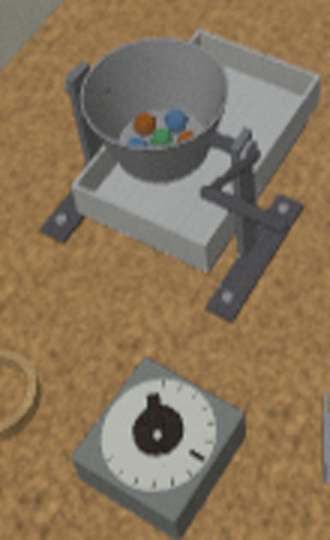

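```bash
python3 - <<'E'
from plant import bot
from h import *
c=bot.get_calibration("top");s=bot.get_calibration("side")
Z=lambda x,y:(90+(x-1.5)/4,110+(y-1.5)/4)
def t(n,x,y,z): p=ray(c,*Z(x,y),z); print(n,p.round(4)); return p
F=t("postF",445,59,.21);N=t("postN",435,350,.21)
C=(F+N)/2; d=(F-N)[:2]; print("stand centre",C,np.linalg.norm(d)); sy=d/np.linalg.norm(d); print("sy",sy)
f=np.load("top0.npz");P=cloud("top",f['im'],f['d'],c);z=P[...,2]
v,u=np.mgrid[:384,:512]
m=(u>155)&(u<172)&(v>202)&(v<240)&(z>.228)&(z<.3); q=P[m]
print("bar pts",len(q),q.mean(0),np.median(q[:,2])); vx,vy,x0,y0=cv2.fitLine(q[:,:2].astype(np.float32),cv2.DIST_L2,0,.01,.01).ravel();print("line",vx,vy,x0,y0,np.degrees(np.arctan2(vy,vx)))
a=t("bar in",296,360,.237);b=t("bar out",290,483,.237)
# tray corners at rim z .09
for n,x,y in [("tr",735,122),("br",730,346),("bl",372,333)]: t(n,x,y,.09)
# control top face
m=(u>95)&(u<152)&(v>180)&(v<240)&(z>.049)&(z<.062)
r=cv2.minAreaRect((P[m][:,:2]*1000).astype(np.float32));print("box",r, np.median(P[m][:,2]))
for n,x,y,zz in [("knobc",137,400,.065),("dot",106,412,.08),("mark",134,457,.055)]: t(n,x,y,zz)
sx=np.array([sy[1],-sy[0]]);print("sx",sx)
bm=C[:2]-.155*sy-.088*sx;print("bar mid predicted",bm,"ends",bm+.038*sy,bm-.038*sy)
E
```

```text
postF [0.7295 0.1339 0.21  ]
postN [0.5284 0.1406 0.21  ]
stand centre [0.6289333  0.13722784 0.21      ] 0.20121271603433546
sy [ 0.99943974 -0.03346955]
bar pts 152 [0.47450968 0.23146281 0.2427686 ] 0.24298444809021869
line 0.9991791 -0.04051021 0.4745097 0.2314628 -2.3216994
bar in [0.5208 0.2301 0.237 ]
bar out [0.439  0.2337 0.237 ]
tr [ 0.7065 -0.0727  0.09  ]
br [ 0.5363 -0.0675  0.09  ]
bl [0.5477 0.2017 0.09  ]
box ((499.8891296386719, 384.1488342285156), (121.37073516845703, 119.86900329589844), 84.82416534423828) 0.055948536420577066
knobc [0.499  0.3842 0.065 ]
dot [0.4897 0.4032 0.08  ]
mark [0.4556 0.3889 0.055 ]
sx [-0.03346955 -0.99943974]
bar mid predicted [0.47696546 0.23036631] ends [0.51494417 0.22909447] [0.43898675 0.23163816]
```

```bash
cat >> h.py <<'E'
yaw=np.radians(-2.1); sy=np.array([np.cos(yaw),np.sin(yaw),0]); sx=np.array([sy[1],-sy[0],0]); ez=np.array([0,0,1.])
PIV=np.array([.6289,.1375,.19])
PHI0=np.arctan2(-88,47)
def barpose(th,off=0.0,K=.5,lat=.164):
    phi=PHI0+th; r=np.sin(phi)*sx+np.cos(phi)*ez
    t=K*phi; a=-(np.sin(t)*sx+np.cos(t)*ez); zz=np.cos(t)*sx-np.sin(t)*ez
    R=np.stack([np.cross(a,zz),a,zz],1)
    p=PIV-lat*sy+.1*r+a*(.019-off)   # grasp point on bar, off = back-off
    return p,R
E
python3 - <<'E'
from plant import bot
from h import *
for th in np.linspace(0,2.2,9):
    p,R=barpose(th); q=bot.solve_ik(p,R); print(round(th,2),p.round(3),None if q is None else np.round(q,2))
p,R=barpose(0,.09);print(p,bot.solve_ik(p,R))
E
```

```text
0.0 [0.468 0.222 0.221] [ 0.68  0.41  1.53 -0.4   1.57  2.36]
0.28 [0.467 0.208 0.242] [ 0.6   0.33  1.55 -0.32  1.52  2.27]
0.55 [0.467 0.189 0.258] [ 0.51  0.25  1.58 -0.23  1.46  2.16]
0.82 [0.466 0.166 0.268] [ 0.4   0.19  1.61 -0.12  1.39  2.03]
1.1 [0.465 0.142 0.271] [0.27 0.14 1.66 0.01 1.34 1.87]
1.38 [0.464 0.117 0.267] [0.12 0.12 1.71 0.15 1.3  1.69]
1.65 [0.463 0.095 0.256] [-0.02  0.12  1.76  0.3   1.27  1.49]
1.93 [0.463 0.077 0.239] [-0.16  0.14  1.81  0.44  1.27  1.3 ]
2.2 [0.462 0.064 0.217] [-0.27  0.19  1.87  0.57  1.27  1.11]
[0.4695803  0.26814459 0.29800361] [ 0.72920909  0.42049387  1.31852945 -0.3886422   1.78014227  2.32841918]
```

```bash
sed -i 's/R=np.stack(\[np.cross(a,zz),a,zz\],1)/R=np.stack([-np.cross(a,zz),a,-zz],1)/' h.py
cat >> h.py <<'E'
def wpose(bot):
    T=np.eye(4);T[:3,:3]=bot.read_tool_rot();T[:3,3]=bot.read_eef_pos();return T@bot.get_calibration("wrist")["mount"]
E
python3 - <<'E'
from plant import bot
from h import *
for th in np.linspace(0,2.2,5):
    p,R=barpose(th); q=bot.solve_ik(p,R); print(round(th,2),None if q is None else np.round(q,2))
p,R=barpose(0,.11);
p2=bot.read_eef_pos(); bot.move_l(np.array(p2)+[0,0,.12],speed=.25)
bot.goto(p,R)
T=wpose(bot);im,d=bot.read_camera("wrist");np.savez("w1.npz",im=im,d=d,T=T);cv2.imwrite("pics/w1.png",im[:,:,::-1])
print(bot.read_time(),bot.read_eef_pos(),p)
w=bot.get_calibration("wrist");Ti=np.linalg.inv(T)
for l in (.117,.193):
    b=PIV-l*sy+.1*(np.sin(PHI0)*sx+np.cos(PHI0)*ez); q=Ti[:3,:3]@b+Ti[:3,3]; print("bar end px",q[0]/q[2]*w['fx']+w['cx'],q[1]/q[2]*w['fy']+w['cy'],q[2])
E
```

```text
0.0 [ 0.68  0.41  1.53 -0.4   1.57 -0.78]
0.55 [ 0.51  0.25  1.58 -0.23  1.46 -0.98]
1.1 [ 0.27  0.14  1.66  0.01  1.34 -1.27]
1.65 [-0.02  0.12  1.76  0.3   1.27 -1.65]
2.2 [-0.27  0.19  1.87  0.57  1.27 -2.03]
3.725 [0.47038054 0.27768142 0.31528974] [0.46995718 0.27842254 0.3151565 ]
bar end px 255.1619298938875 238.55416036083344 0.2839462096700907
bar end px 255.14951867856828 167.57117084487584 0.26391737786244024
```

View pics/w1.png

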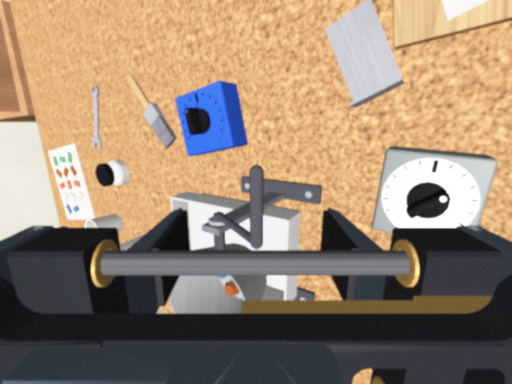

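The bar spans (256,168) to (256,243) in the wrist view, within about 4 px of the prediction. I'll cage it and tip.

```bash
python3 - <<'E'
from plant import bot
from h import *
p,R=barpose(0); bot.command_gripper(.5); print(bot.move_l(p,R,speed=.1,contact_N=12))
bot.command_gripper(.21); print(bot.read_time(),bot.read_opening(),np.round(bot.read_force(),1))
for th in [.25,.5,.75,1.0]:
    p,R=barpose(th); bot.move_l(p,R,speed=.06); print(th,np.round(bot.read_force(),1),np.round(bot.read_eef_pos()-p,4),bot.read_time())
for n in ["top","wrist"]:
    im,d=bot.read_camera(n);cv2.imwrite(f"pics/{n}2.png",im[:,:,::-1] if n=="wrist" else cv2.resize(im[110:240,90:290,::-1],None,fx=4,fy=4))
E
```

```text
False
6.3917 0.21068104065622842 [ 0.5 -0.2  0.2]
0.25 [0.  0.4 0.8] [ 0.0002 -0.0006  0.0004] 6.925
0.5 [ 0.1  0.5 -0.4] [ 0.0001 -0.0005 -0.0001] 7.45
0.75 [0.4 1.1 0.2] [ 0.0001 -0.0004 -0.0002] 7.975
1.0 [-0.5  0.1  0.6] [ 0.     -0.0003 -0.0002] 8.5
```

View pics/top2.png

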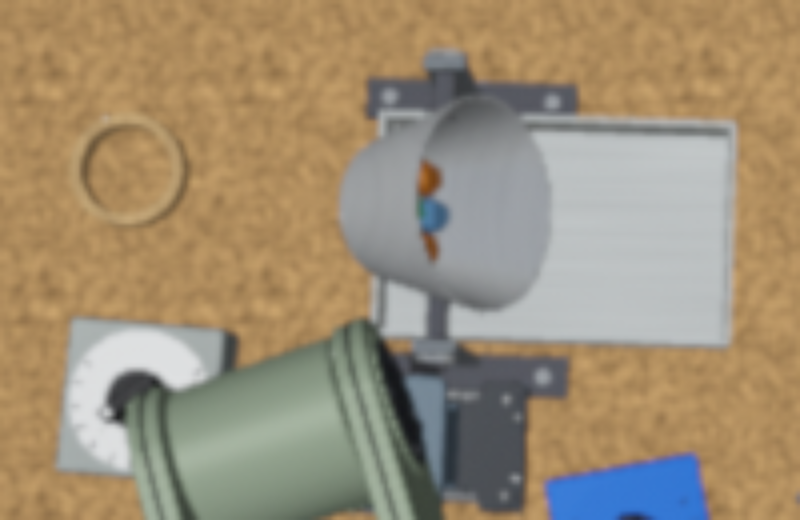

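View pics/wrist2.png

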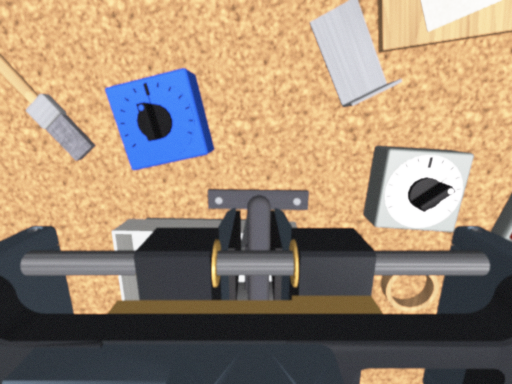

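The pot is tilted about 1 rad with the chunks still against the wall. The bar at (258,240) stays caged, so I'll carry on more slowly.

```bash
python3 - <<'E'
from plant import bot
from h import *
for th in [1.15,1.3,1.45,1.6,1.75,1.9,2.05,2.2]:
    p,R=barpose(th); bot.move_l(p,R,speed=.03); print(th,np.round(bot.read_force(),1),round(bot.read_time(),2))
bot.hold(.5)
for n in ["top","side"]:
    im,d=bot.read_camera(n);b=(110,240,90,290,4) if n=="top" else (170,350,150,300,4)
    cv2.imwrite(f"pics/{n}3.png",cv2.resize(im[b[0]:b[1],b[2]:b[3],::-1],None,fx=3.2,fy=3.2))
E
```

```text
1.15 [-0.9  3.   0.9] 9.2
1.3 [-0.9  1.3  1.4] 9.8
1.45 [0.6 1.3 1.6] 10.4
1.6 [-0.1  0.3  0.9] 11.0
1.75 [ 0.9  0.6 -0. ] 11.61
1.9 [0.1 0.3 0.5] 12.22
2.05 [0.3 0.3 0.1] 12.82
2.2 [0.6 0.6 0.7] 13.43
```

View pics/top3.png

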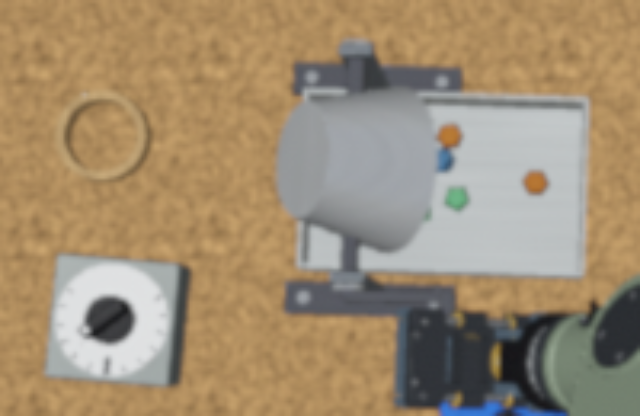

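View pics/side3.png

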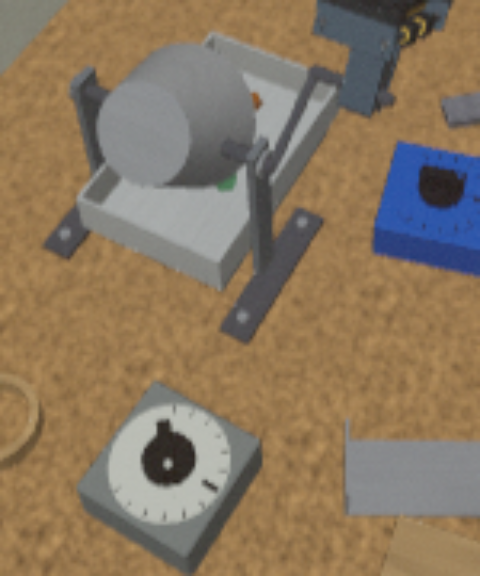

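Five chunks are visible in the tray and the sixth, a blue one, is probably hidden under the pot. Next I'll stand the pot back up.

```bash
python3 - <<'E'
from plant import bot
from h import *
for th in [1.95,1.7,1.45,1.2,.95,.7,.45,.2,.1]:
    p,R=barpose(th); bot.move_l(p,R,speed=.06)
print(np.round(bot.read_force(),1),bot.read_time())
bot.command_gripper(0); print(bot.read_opening(),np.round(bot.read_force(),1))
p,R=barpose(0); bot.move_l(p,R,speed=.03); bot.hold(.2); print(np.round(bot.read_force(),1),np.round(bot.read_eef_pos()-p,4))
bot.command_gripper(.5); p,R=barpose(0,.11); bot.move_l(p,R,speed=.15)
im,d=bot.read_camera("side");np.savez("s4.npz",im=im,d=d)
cv2.imwrite("pics/side4.png",cv2.resize(im[170:350,150:300,::-1],None,fx=3.2,fy=3.2))
T=wpose(bot);im,d=bot.read_camera("wrist");np.savez("w4.npz",im=im,d=d,T=T);cv2.imwrite("pics/w4.png",im[:,:,::-1])
# move away for knob: above knob, pointing down
print(bot.read_time())
E
```

```text
[ 0.4 -0.3  0.5] 18.5417
0.1484028840985935 [-0.1 -4.4 -1.1]
[ 0.5 -5.4 -1.5] [-0.0001 -0.0004 -0.0002]
21.1167
```

View pics/side4.png

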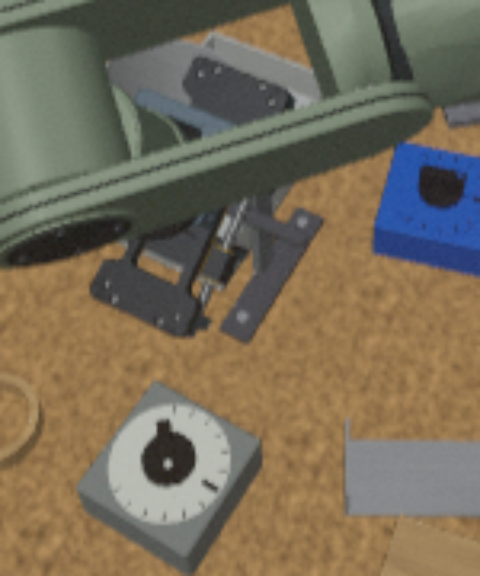

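View pics/w4.png

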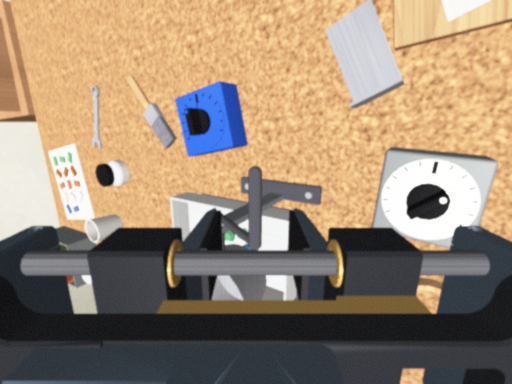

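The bar is back at (255,168) to (255,245), the same as at the start. On to the knob, starting with a look from above.

```bash
cat >> h.py <<'E'
def down(ang):
    z=np.array([np.cos(ang),np.sin(ang),0]);y=np.array([0,0,-1.]);return np.stack([np.cross(y,z),y,z],1)
E
python3 - <<'E'
from plant import bot
from h import *
for a in (26,84,90,206,264,270):
    q=bot.solve_ik([.499,.384,.07],down(np.radians(a)));print(a,None if q is None else np.round(q,2))
R=down(np.radians(55)); x=R[:,0]; print(x)
p=np.array([.5,.384,.24])-.0*x
bot.goto(p,R); bot.hold(.2)
T=wpose(bot);im,d=bot.read_camera("wrist");np.savez("w5.npz",im=im,d=d,T=T);cv2.imwrite("pics/w5.png",im[:,:,::-1]);print(bot.read_time())
E
```

```text
26 [ 0.64  0.52  1.63 -0.    0.99  0.18]
84 [ 0.64  0.52  1.63 -0.    0.99 -0.83]
90 [ 0.64  0.52  1.63 -0.    0.99 -0.93]
206 None
264 [ 0.64  0.52  1.63 -0.    0.99  2.31]
270 [ 0.64  0.52  1.63 -0.    0.99  2.21]
[ 0.81915204 -0.57357644  0.        ]
21.9333
```

View pics/w5.png

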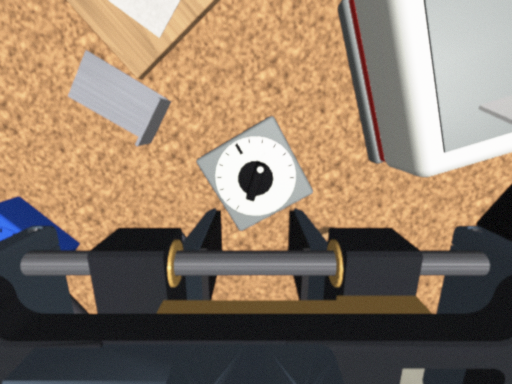

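```bash
python3 - <<'E'
from plant import bot
from h import *
f=np.load("w5.npz");im=f['im']
cv2.imwrite("pics/w5z.png",cv2.resize(im[110:235,190:320,::-1],None,fx=4.6,fy=4.6,interpolation=cv2.INTER_CUBIC))
im,d=bot.read_camera("top");np.savez("t5.npz",im=im,d=d);cv2.imwrite("pics/top5.png",cv2.resize(im[110:240,90:290,::-1],None,fx=4,fy=4,interpolation=cv2.INTER_CUBIC))
E
```

```text
(no output)
```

View pics/w5z.png

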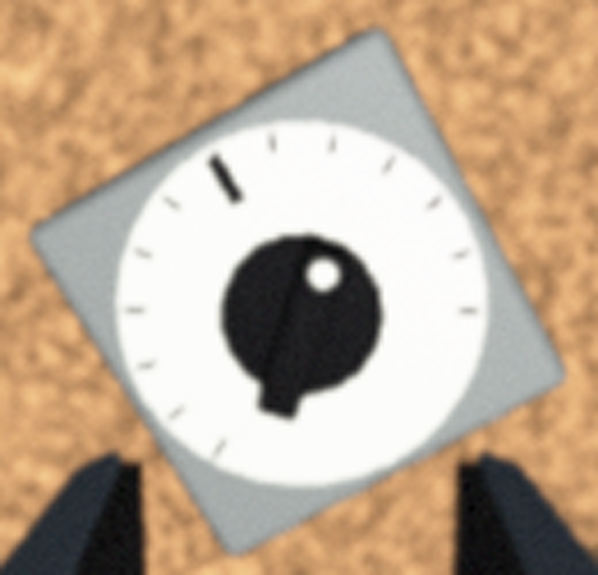

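View pics/top5.png

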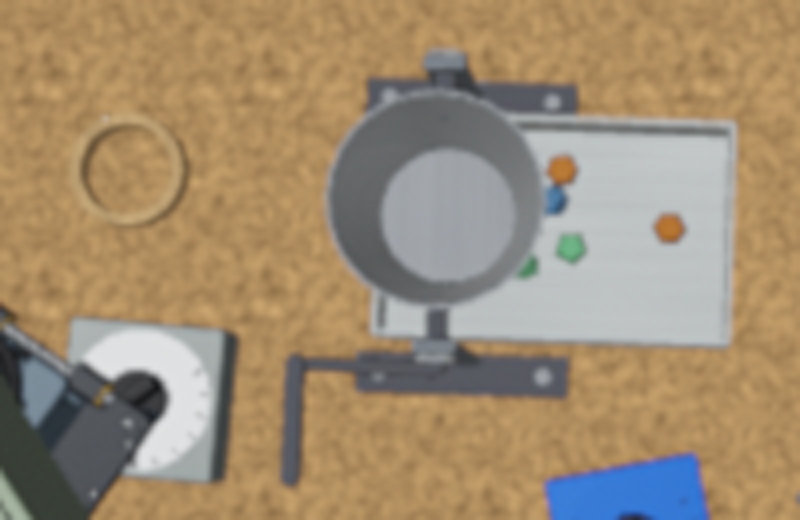

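The pot is empty and its outline matches the starting picture: rim (330–543, 88–305). The wrist view shows the knob's dot at zoom (322,274) and the long mark at (226,180).

```bash
python3 - <<'E'
from plant import bot
from h import *
f=np.load("w5.npz");T=f['T'];w=bot.get_calibration("wrist")
Z=lambda x,y:(190+(x-1.8)/4.6,110+(y-1.8)/4.6)
g={}
for n,x,y,z in [("disc",302,315,.065),("scale",303,303,.0555),("dot",322,274,.091),("dot80",322,274,.08),("end",279,408,.091),("eL",312,247,.091),("eL2",263,372,.091),("m1",214,158,.0555),("m2",239,201,.0555)]:
    g[n]=ray(w,*Z(x,y),z,T); print(n,g[n].round(4))
A=lambda v:np.degrees(np.arctan2(v[1],v[0]))
c=g['scale'];m=(g['m1']+g['m2'])/2
print("mark",A(m-c),np.linalg.norm((m-c)[:2]),A(g['m1']-g['m2']))
print("ptr dot-scale",A(g['dot']-c),np.linalg.norm((g['dot']-c)[:2]),"dot-end",A(g['dot']-g['end']),"edge",A(g['eL']-g['eL2']))
E
```

```text
disc [0.4995 0.385  0.065 ]
scale [0.4984 0.3862 0.0555]
dot [0.4889 0.3988 0.091 ]
dot80 [0.4906 0.3978 0.08  ]
end [0.5125 0.3684 0.091 ]
eL [0.4815 0.4007 0.091 ]
eL2 [0.5018 0.3707 0.091 ]
m1 [0.4495 0.3894 0.0555]
m2 [0.4634 0.3881 0.0555]
mark 176.49255427811724 0.04206175988784212 174.86084332333948
ptr dot-scale 127.1037613424254 0.01580579657848044 dot-end 127.81510071649978 edge 124.00390105328604
```

```bash
python3 - <<'E'
from plant import bot
from h import *
r=np.radians; c=[.4995,.3847]
bot.command_gripper(.6)
bot.goto(np.array([*c,.15]),down(r(37)))
print(bot.move_l(np.array([*c,.070]),speed=.06,contact_N=10),bot.read_eef_pos())
bot.command_gripper(0);print(bot.read_opening(),np.round(bot.read_force(),1),round(bot.read_wrist_torque()[2],2))
for a in (49,61,73,84.9):
    bot.goto(np.array([*c,.070]),down(r(a))); print(a,np.round(bot.read_force(),1),np.round(bot.read_wrist_torque(),2))
bot.hold(.2); R=bot.read_tool_rot(); print(np.degrees(np.arctan2(R[1,2],R[0,2])))
bot.command_gripper(.6)
bot.move_l(np.array([*c,.15]),speed=.1)
bot.goto(np.array([*c,.24]),down(r(55)));bot.hold(.2)
T=wpose(bot);im,d=bot.read_camera("wrist");np.savez("w6.npz",im=im,d=d,T=T);print(bot.read_time())
cv2.imwrite("pics/w6z.png",cv2.resize(im[110:235,190:320,::-1],None,fx=4.6,fy=4.6,interpolation=cv2.INTER_CUBIC))
E
```

```text
False [0.49975298 0.38488896 0.07047536]
0.1316014813128632 [ 2.5  1.9 -1.7] 0.02
49 [ 2.   1.6 -1.3] [ 0.34 -0.46  0.12]
61 [ 3.1  2.2 -1.8] [ 0.27 -0.57  0.04]
73 [ 2.   0.3 -1. ] [ 0.21 -0.54  0.03]
84.9 [ 3.   0.3 -0.9] [ 0.1  -0.66  0.06]
84.75984737210045
29.0333
```

View pics/w6z.png

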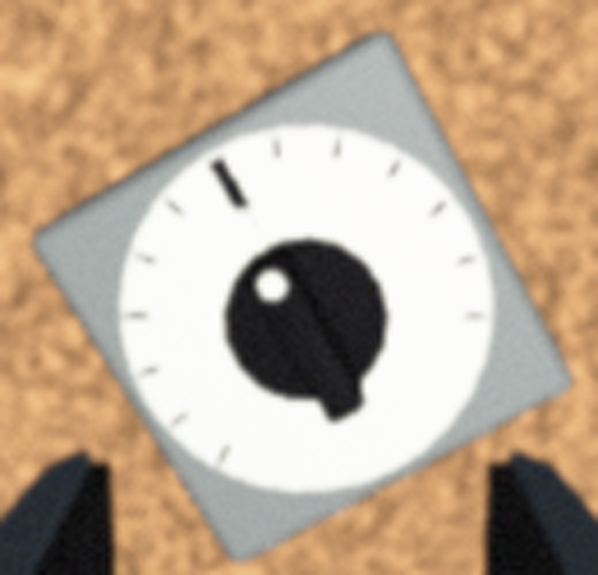

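```bash
python3 - <<'E'
from plant import bot
from h import *
f=np.load("w6.npz");T=f['T'];w=bot.get_calibration("wrist")
Z=lambda x,y:(190+(x-1.8)/4.6,110+(y-1.8)/4.6)
g={}
for n,x,y,z in [("scale",306,308,.0555),("dot",272,285,.091),("end",343,407,.091),("eR",290,253,.091),("eR2",361,383,.091),("m1",218,162,.0555),("m2",242,205,.0555)]:
    g[n]=ray(w,*Z(x,y),z,T); print(n,g[n].round(4))
A=lambda v:np.degrees(np.arctan2(v[1],v[0]))
c=g['scale'];m=(g['m1']+g['m2'])/2
print("mark",A(m-c),A(g['m1']-g['m2']),"dot-c",A(g['dot']-c),"dot-end",A(g['dot']-g['end']),"edge",A(g['eR']-g['eR2']))
bot.move_l(np.array(bot.read_eef_pos())+[-.1,-.15,.15],speed=.25)
bot.goto([.35,-.35,.4],down(np.radians(-65)));bot.hold(.2)
im,d=bot.read_camera("top");np.savez("t7.npz",im=im,d=d);cv2.imwrite("pics/top7.png",cv2.resize(im[110:240,90:290,::-1],None,fx=4,fy=4,interpolation=cv2.INTER_CUBIC))
im,d=bot.read_camera("side");cv2.imwrite("pics/side7.png",im[:,:,::-1]);cv2.imwrite("pics/side7z.png",cv2.resize(im[170:350,150:300,::-1],None,fx=3.3,fy=3.3,interpolation=cv2.INTER_CUBIC));print(bot.read_time())
E
```

```text
scale [0.4981 0.3859 0.0555]
dot [0.482  0.3862 0.091 ]
end [0.52   0.3827 0.091 ]
eR [0.4778 0.3949 0.091 ]
eR2 [0.5172 0.3904 0.091 ]
m1 [0.4494 0.3895 0.0555]
m2 [0.4631 0.388  0.0555]
mark 176.0767108487963 173.8027126896651 dot-c 178.66483882025875 dot-end 174.69478947297722 edge 173.47444109264447
32.525
```

View pics/top7.png

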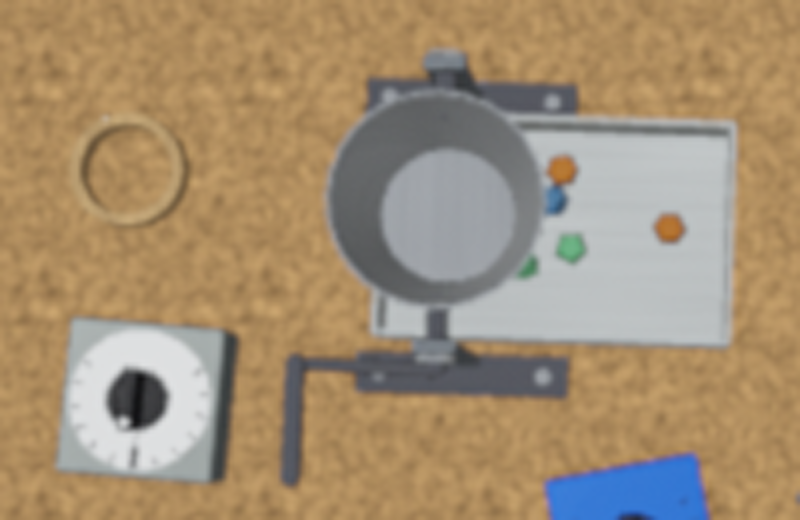

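View pics/side7z.png

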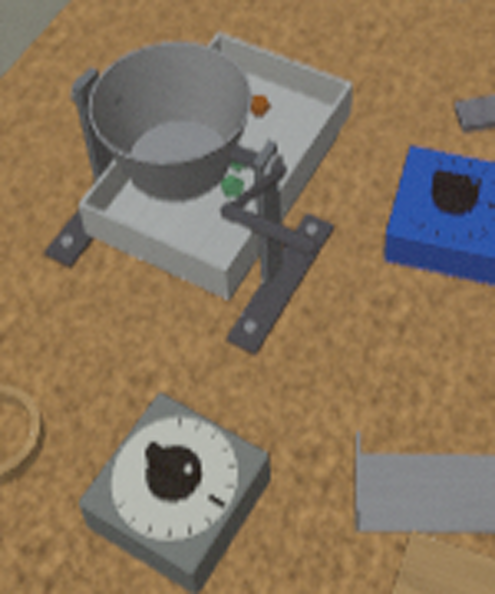

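View pics/side7.png

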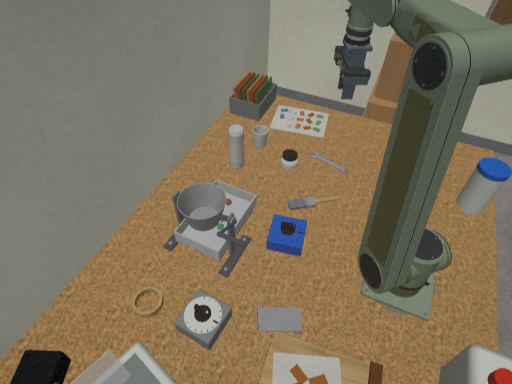

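The pot is upright, and the bar direction (174.7°) matches the mark (about 174.8°). The second blue chunk is still unseen, so I'll look under the pot with the wrist camera.

```bash
python3 - <<'E'
from plant import bot
from h import *
for deg in (45,40,35,30,25):
    t=np.radians(deg);a=np.array([0,np.sin(t),-np.cos(t)]);x=np.array([0,np.cos(t),np.sin(t)])
    R=np.stack([x,a,np.cross(x,a)],1)
    p=np.array([.57,-.15,.24]); q=bot.solve_ik(p,R); print(deg,q)
    if q is None:
        R=np.stack([-x,a,-np.cross(x,a)],1); continue
    bot.goto(p+[0,0,.0],R); break
T=wpose(bot);im,d=bot.read_camera("wrist");cv2.imwrite("pics/w8.png",im[:,:,::-1]);print(bot.read_time())
E
```

```text
45 [-0.61356313  0.5453401   1.3813386   0.62302434  1.70647309  2.45510735]
34.4167
```

View pics/w8.png

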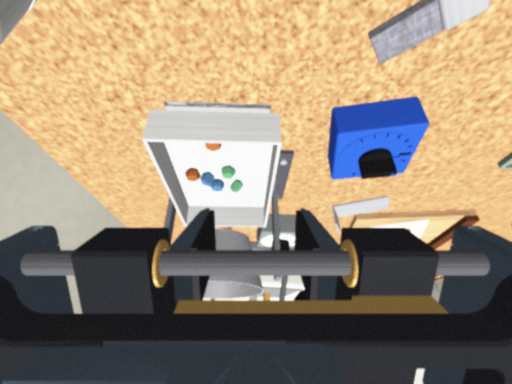

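The wrist view shows all six chunks lying in the tray: orange at (213,146) and (192,174), blue at (208,178) and (218,185), green at (228,172) and (236,185). I'll back off and hand in.

```bash
python3 - <<'E'
from plant import bot
import numpy as np
bot.move_l(np.array(bot.read_eef_pos())+[-.05,-.1,.1],speed=.2); bot.hold(.3)
print(bot.read_time(),np.round(bot.read_force(),1)); bot.hand_in()
E
```

```text
35.6167 [-0.3  0.4  0.2]
the job is handed in; nothing more can be done
```

I tipped the pot by its bar to about 2.2 rad, stood it upright again, then turned the knob about 48° anticlockwise. I handed in at 35.6 s of the 69 s allowed.

- **Chunks:** the last wrist picture showed all six chunks in the tray, and the top view showed the pot empty.
- **Pot:** its outline and bar are where they were in the starting pictures, so it is upright as far as the cameras show.
- **Knob:** the bar grip points along 174.7°. The long mark is at about 174.8° from the box's sides and the knob centre I gripped at. Cruder wrist-picture readings disagree by a few degrees: 173.8–176.1° for the mark, 173.5° from the grip's edge and 178.7° from the dot. I put these down to picture error, mainly in the scale's centre.
- **Other things:** the bystanders looked unmoved in the final side view. In the readings I printed, the force on the tool stayed under about 6 N, and the robot was clear of everything at hand-in.

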